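# Bring the tall jar of the fittings carousel to the front and hold it there

## Task

On the utility-room bench stands a carousel of fittings jars, kept from turning by a brake arm with a steel ball. First swing the brake arm over centre, away from the turntable, until it lies fully back; only then turn the turntable until the one tall jar stands directly behind the front fin of the stand. Finish while holding: keep a firm grip on the turntable (for example on one of its posts) so that it stays still there, without letting go at the end, and leave the wrench, the bottle and the mug alone.

Things in the scene. Friction and masses are not known exactly. Their poses are not given: they have to be found in the camera images.
- stand: Fixed grey round foot of the carousel, 280 mm across, 22 mm high. Origin: centre of its underside, on the table and on the turntable's axis; z up. Its -x axis points to the front, where the fin stands; its +y axis points to the brake, whose pivot (parallel to x) is at y 170 mm, z 75 mm.
- carousel: Plywood disc, 268 mm across, turns endlessly on the stand's axis (friction 0.05 N m, stays where left). Origin on the axis at its underside, 32 mm above the table; upper face at 45 mm. Five jars 50 mm across are fixed on it, 66 mm from the axis, 72 degrees apart: the tall one on its own -x axis, four low ones (tops 95 mm above the table). Tall jar at front = -x axes of turntable and stand agree.
- tall_jar (a point): Centre of the top of the tall jar's lid (jar 105 mm high, top 150 mm above the table), 66 mm from the axis.
- front_fin (a point): Top of the front fin on the stand (fin 24 mm long radially, 8 mm thick, top 80 mm above the table), 157 mm from the axis. It does not turn.
- post0 (a point): Top centre of turning post 0, 36 degrees anticlockwise (from above) from the tall jar. The five posts are upright round steel bars fixed on the turntable between the jars, 105 mm from the axis, 14 mm thick, 90 mm high, tops 135 mm above the table.
- post1 (a point): Top of turning post 1, 108 degrees anticlockwise from the tall jar.
- post2 (a point): Top of turning post 2, 180 degrees from the tall jar.
- post3 (a point): Top of turning post 3, 252 degrees anticlockwise from the tall jar.
- post4 (a point): Top of turning post 4, 324 degrees anticlockwise from the tall jar.
- brake (a joint): Angle of the weighted brake arm (rad): 0 = on, its rubber pad resting on the turntable's edge, handle leaning 22 degrees inward over the turntable; 0.38 = handle upright; 1.2 = fully back against its stop, leaning outward. The weight of its ball carries it over either way from upright; about 1 N pushed outward on the ball starts it moving.
- brake_ball (a point): Centre of the steel ball, 40 mm across, at the end of the brake handle (12 mm rod), 120 mm from the pivot: 125 mm from the turntable's axis and 186 mm above the table with the brake on, 257 mm and 157 mm with it fully back.
- wrench: Loose steel wrench lying on the table to the left; origin under its middle. Leave alone.
- bottle: White bottle, 64 mm across, 170 mm high, standing on the table to the right; origin at the centre of its underside. Leave alone.
- mug: White mug, 80 mm across, 90 mm high, standing on the table to the right, beyond the bottle; origin at the centre of its underside. Leave alone.

How it is judged:
On the way, in this order (a step that is already met when the one before it is completed fails the run):
1. the brake arm has been swung over centre and lies back (value of joint brake above 1 rad), for 0.2 s.
2. the tall jar is at the front fin and the fingers hold the turntable (y of tall_jar in the frame of stand between -0.008 and 0.008 m and x of tall_jar in the frame of stand below 0 m and contact force between the fingers and carousel above 1 N), for 0.2 s.
At the end, for the whole second after the job is handed in: The brake lies back (joint above 1.0 rad), the tall jar stands at the front fin within 8 mm sideways (about 7 degrees), the turntable is still (below 0.1 rad/s) and the fingers hold it with more than 1 N (all of step 2 and value of joint brake above 1 rad and angular speed of carousel below 0.1 rad/s); the arm keeps its last pose, push and grip.
It fails at once if the turntable is turned while the brake is on (value of joint brake below 0.2 rad and distance of tall_jar from where it was at the start of the episode above 0.015 m).
It fails at once if wrench, bottle or mug disturbed (distance of any of wrench, bottle, mug from where it was at the start of the episode above 0.03 m).
It also fails if it takes over 72 s, if anything falls off the work surface, if the arm or the gripper's body presses on something with over 40 N, if the wrist force passes 120 N, or if a joint passes its speed limit or range.

## Robot

A 7-joint arm with a two-finger parallel gripper is mounted at the origin on the work surface. World frame = base frame: x ahead of the robot, y to its left, z up, the work surface at z = 0. Lengths are in m, angles in rad, forces in N, time in s.
With the tool pointing down it reaches from about 0.4 to 0.875 m from the base axis. Payload 4.4 kg.
Tool frame: the origin (TCP) lies on the centre line of the jaws, within the pads' length; the fingertips stand 17 mm ahead of it and the grasp point (between the pads) lies 2 mm behind it; z points along the fingers, y is the line along which they close (so a half turn about z gives the same grasp; the last joint's range is limited). The gripper opens to 85 mm and grips with 20 to 120 N. Pads are 22 mm wide; open, the fingers measure 114 mm over their backs; the gripper's body (76 mm by 85 mm) begins 54 mm behind the grasp point. The pads swing forward as they close: fully open they stand 13 mm farther back than shut.
Start: joints at [1.204, 0.628, 0.038, 1.517, -0.027, 0.996, -0.02], TCP at [0.193, -0.621, 0.248] pointing down, gripper open.
Joint ranges: [-3.06, 3.06], [-0.37, 2.12], [-1.25, 1.32], [0.18, 2.47], [-1.1, 4.24], [0.23, 1.98], [-2.94, 2.94]. Speed limits (rad/s): [2.57, 2.57, 3.14, 3.14, 3.14, 3.14, 3.14].

## Interface

Orientations are given as a 3x3 rotation matrix whose columns are the frame's x, y, z axes.
In Python, from station import env gives the robot as it stands. Calls block until the motion is done:
- env.reach(position, orientation): joint-space move of the TCP to a pose.
- env.servo_line(position, v=0.15, orientation=None, f_stop=None): straight line of the TCP; orientation=None keeps the orientation; v is the mean speed in m/s. With f_stop (N) it stops when the force on the tool has changed by that much, and returns True; else False.
- env.set_joints(angles): joint-space move.
- env.move_gripper(opening): finger opening in m; the grip force is fixed at half the most; returns when the fingers have stopped.
- env.hold(seconds).
- env.solve_ik(position, orientation): joint angles nearest the present ones, or None.
- env.read_camera(name): name is "scene" or "top"; returns a dict with "img" (384x512x3 uint8, red, green, blue), "z_map" (384x512 float32, m along the optical axis (not along the pixel's ray), 0 where there is no reading), "fx", "fy", "cx", "cy" (pixels), "world_from_camera" (4x4, takes a point from camera to world coordinates). Camera axes: x right, y up, looking along -z (the intrinsics and any distortion apply to the point x, -y, -z); pixel columns grow to the right and rows downward; lengths in m; the calibration is good to about 2 mm. A picture is of the moment at which its call begins.
A pose or a line that the arm cannot do raises env.IKError and nothing moves.
- env.sign_off(): hands the job in; it is judged then, once.
Readings, each from a call of its own:
- env.get_clock(): time.
- env.get_q(): joint angles.
- env.get_dq(): joint speeds.
- env.get_effort(): joint torques, N m.
- env.get_position(): TCP position.
- env.get_eef_rot(): TCP orientation.
- env.get_contact_force(): force on the tool from outside, world axes, zero at the start.
- env.get_torque(): the same for the moment, N m.
- env.get_finger_gap(): finger opening in m.
- env.get_gripper_force(): force on a finger pad.
Only numpy, scipy, OpenCV 4.12 (cv2) and the standard library are available. Lean on these libraries where they do the work, as an engineer would, in place of code of your own. Each camera call takes 0.05 s, during which the arm holds its last target. There are 200 camera calls.

## Working session

There is one attempt and no reset: what is moved stays moved. The work goes in short steps, each a Python script; the robot and the scene stay as the last script left them, time stands still between calls to the robot, and variables do not carry over. Pictures are saved under pics/ and viewed, at most 10 in all, crops included, and the job is handed in when it is done.

```bash
mkdir -p pics
cat > h.py <<'E'
import numpy as np, cv2
from station import env
def cloud(c):
    z=c["z_map"]; v,u=np.mgrid[:z.shape[0],:z.shape[1]]
    P=np.stack([(u-c["cx"])/c["fx"]*z,-(v-c["cy"])/c["fy"]*z,-z,np.ones_like(z)],-1)
    W=P@c["world_from_camera"].T
    W=W[...,:3]; W[z==0]=np.nan
    return W
def shot(name,fn):
    c=env.read_camera(name); cv2.imwrite("pics/"+fn,c["img"][:,:,::-1]); np.savez("/tmp/"+fn+".npz",**c); return c
E
python3 - <<'E'
from h import *
a=shot("scene","s0.png"); b=shot("top","t0.png")
for c in(a,b): print(c["fx"],c["cx"],c["cy"],c["world_from_camera"].round(3).tolist(),(c["z_map"]>0).mean(),[k for k in c])
cv2.imwrite("pics/both0.png",cv2.resize(np.hstack([a["img"],b["img"]])[:,:,::-1],(800,300)))
E
```

```text
396.4026050294253 250.5396459884116 191.36105865523606 [[-0.767, -0.39, 0.509, 1.229], [0.641, -0.446, 0.624, 0.847], [-0.016, 0.806, 0.592, 0.95], [0.0, 0.0, 0.0, 1.0]] 0.9961954752604166 ['img', 'z_map', 'fx', 'fy', 'cx', 'cy', 'world_from_camera']
396.1326746363252 258.2307001121946 192.1039143350921 [[-0.009, 0.997, -0.08, 0.459], [-1.0, -0.008, 0.007, 0.0], [0.006, 0.08, 0.997, 1.563], [0.0, 0.0, 0.0, 1.0]] 0.9960581461588541 ['img', 'z_map', 'fx', 'fy', 'cx', 'cy', 'world_from_camera']
```

View pics/t0.png

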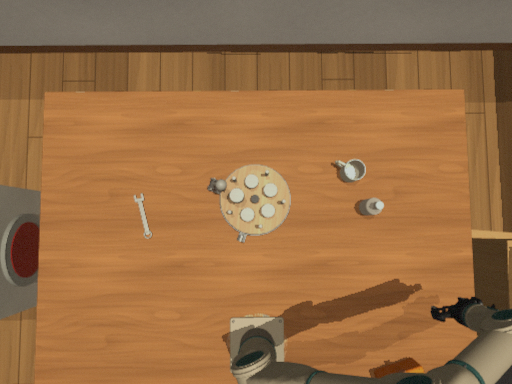

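View pics/s0.png

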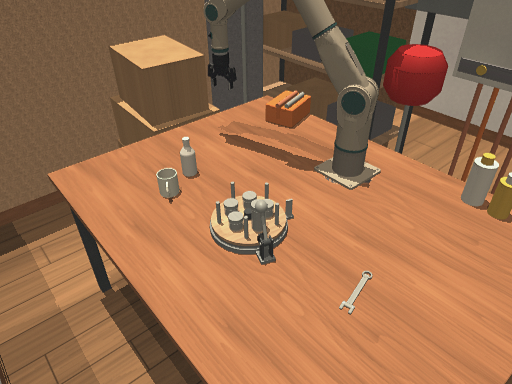

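The top view shows the disc at about (256,200), the fin at (241,237), and the brake ball at (220,186), with the brake to its left. In the scene view the ball is at (261,205). Next I'll get metric positions from the depth data.

Run:
```python
from h import *
b=dict(np.load("/tmp/t0.png.npz")); a=dict(np.load("/tmp/s0.png.npz"))
W=cloud(b); S=cloud(a)
roi=np.zeros(W.shape[:2],bool); roi[150:250,195:305]=1
m=roi&(abs(W[...,2]-.045)<.006)
(cx,cy),r=cv2.minEnclosingCircle(W[m][:,:2].astype(np.float32)); print("disc",cx,cy,r,m.sum())
C=np.array([cx,cy])
# wood colour mask check
hsv=cv2.cvtColor(b["img"],cv2.COLOR_RGB2HSV)
for n,X,R in(("top",W,roi),("scene",S,np.linalg.norm(S[...,:2]-C,axis=-1)<.3)):
  for lo,hi in((.07,.088),(.088,.102),(.11,.14),(.14,.158),(.158,.215)):
    q=(R&(X[...,2]>lo)&(X[...,2]<hi)).astype(np.uint8)
    k,l,st,ce=cv2.connectedComponentsWithStats(q)
    for i in range(1,k):
      if st[i,4]>=3:
        p=X[l==i]; c=np.median(p,0); d=c[:2]-C
        print(n,lo,st[i,4],ce[i].round(),c.round(3),"r%.3f ang%.1f"%(np.hypot(*d),np.degrees(np.arctan2(d[1],d[0]))))
crop=cv2.resize(b["img"][150:250,195:305],None,fx=6,fy=6,interpolation=2)[:600]
cv2.imwrite("pics/t0c.png",crop[:,:,::-1])
```

```text
disc 0.5461508631706238 0.016660889610648155 0.14883458614349365 2598
top 0.07 3 [266. 175.] [ 0.642 -0.04   0.083] r0.112 ang-30.6
top 0.07 5 [215. 180.] [0.624 0.152 0.082] r0.156 ang60.0
top 0.07 37 [211. 185.] [0.602 0.166 0.084] r0.160 ang69.5
top 0.07 53 [255. 199.] [0.552 0.002 0.075] r0.016 ang-66.6
top 0.07 3 [242. 201.] [0.545 0.051 0.081] r0.034 ang92.6
top 0.07 3 [237. 203.] [0.537 0.069 0.083] r0.054 ang99.6
top 0.07 15 [241. 238.] [0.407 0.055 0.08 ] r0.145 ang164.5
top 0.088 151 [252. 181.] [0.618 0.013 0.095] r0.072 ang-3.0
top 0.088 13 [213. 181.] [0.62  0.159 0.091] r0.160 ang62.5
top 0.088 4 [235. 180.] [0.621 0.074 0.094] r0.094 ang37.6
top 0.088 144 [271. 190.] [ 0.584 -0.058  0.096] r0.083 ang-62.9
top 0.088 3 [211. 188.] [0.594 0.166 0.091] r0.157 ang72.3
top 0.088 151 [268. 211.] [ 0.506 -0.046  0.095] r0.074 ang-122.5
top 0.088 149 [247. 214.] [0.495 0.032 0.095] r0.053 ang163.3
top 0.11 15 [267. 172.] [ 0.647 -0.042  0.134] r0.117 ang-30.4
top 0.11 12 [234. 178.] [0.625 0.078 0.136] r0.100 ang37.7
top 0.11 7 [214. 184.] [0.605 0.151 0.121] r0.147 ang66.2
top
[... 2062 characters left out ...]
r0.158 ang65.1
scene 0.11 25 [232. 185.] [ 0.544 -0.097  0.124] r0.113 ang-91.1
scene 0.11 27 [266. 186.] [ 0.455 -0.012  0.125] r0.096 ang-162.3
scene 0.11 30 [218. 205.] [ 0.654 -0.038  0.125] r0.121 ang-26.8
scene 0.11 31 [277. 207.] [0.509 0.1   0.125] r0.091 ang114.0
scene 0.11 60 [255. 213.] [0.586 0.08  0.122] r0.075 ang57.5
scene 0.11 7 [264. 213.] [0.556 0.092 0.116] r0.076 ang82.2
scene 0.11 30 [245. 220.] [0.63  0.083 0.126] r0.107 ang38.4
scene 0.11 34 [264. 227.] [0.61  0.147 0.125] r0.145 ang64.1
scene 0.14 49 [254. 203.] [0.575 0.057 0.148] r0.050 ang54.2
scene 0.14 23 [263. 219.] [0.606 0.139 0.15 ] r0.136 ang63.9
scene 0.158 142 [261. 207.] [0.606 0.131 0.194] r0.129 ang62.5
```

View pics/t0c.png

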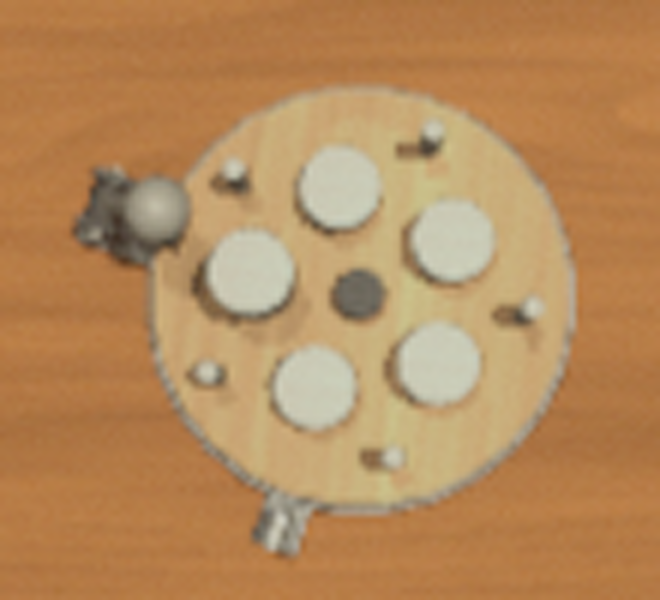

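The measurements agree:
- **Axis:** about (0.5535, 0.003), from the mean of the posts.
- **Fin:** 160.6°, r 0.155 (should be 0.157).
- **Ball:** 71°, r 0.123 (should be 0.125), so it sits 90° from the fin as it must.
- **Tall jar:** 82.4° from the posts, at height 0.150.

The turntable therefore needs about +78°. First I'll throw the brake.

```bash
cat >> h.py <<'E'
C=np.array([.5535,.003]); F=160.7
def R(deg):  # tool down, tool y along deg
    t=np.radians(deg); y=np.array([np.cos(t),np.sin(t),0]); z=np.array([0,0,-1.]); return np.stack([np.cross(y,z),y,z],1)
def P(r,deg,z): t=np.radians(deg); return np.array([C[0]+r*np.cos(t),C[1]+r*np.sin(t),z])
E
python3 - <<'E'
from h import *
A=F-90
best=None
for f in(0,180):
    qs=[env.solve_ik(P(r,A,z),R(A+f)) for r,z in((.076,.3),(.076,.185),(.168,.185))]
    print(f,[None if q is None else np.round(q,2).tolist() for q in qs])
    if all(q is not None for q in qs):
        m=max(abs(q[6]) for q in qs)
        if best is None or m<best[0]: best=(m,f)
f=best[1]; o=R(A+f)
env.move_gripper(0.0)
env.reach([.40,-.25,.42],R(A+f))
env.reach(P(.076,A,.32),o)
env.servo_line(P(.076,A,.185),v=.1)
print(env.get_position(),env.get_contact_force(),env.get_clock())
print(env.servo_line(P(.168,A,.185),v=.06,f_stop=25), env.get_position(),env.get_contact_force())
env.hold(.5)
env.servo_line(P(.168,A,.32),v=.2); env.reach([.45,-.25,.35],o)
b=shot("top","t1.png"); print(env.get_clock())
W=cloud(b); roi=np.zeros(W.shape[:2],bool); roi[150:250,185:305]=1
for lo,hi in((.11,.14),(.14,.16),(.16,.22)):
    k,l,st,ce=cv2.connectedComponentsWithStats((roi&(W[...,2]>lo)&(W[...,2]<hi)).astype(np.uint8))
    for i in range(1,k):
        if st[i,4]>5:
            c=np.median(W[l==i],0); d=c[:2]-C; print(lo,st[i,4],c.round(3),np.hypot(*d).round(3),np.degrees(np.arctan2(d[1],d[0])).round(1))
cv2.imwrite("pics/t1c.png",cv2.resize(b["img"][130:290,170:380],None,fx=3,fy=3)[:,:,::-1])
E
```

```text
0 [[0.27, 0.56, -0.72, 1.63, 0.4, 1.1, 0.68], [0.22, 0.68, -0.65, 1.76, 0.52, 0.87, 0.58], [0.09, 0.75, -0.67, 1.63, 0.55, 0.96, 0.46]]
180 [[-0.12, 0.48, -0.09, 1.64, 0.05, 1.02, -2.13], [-0.25, 0.61, 0.11, 1.78, -0.09, 0.76, -2.0], [-0.36, 0.67, 0.1, 1.64, -0.08, 0.83, -2.14]]
[0.57902291 0.07489575 0.18562695] [ 0.88915286 -0.34860825  0.6654908 ] 5.475
False [0.60900193 0.16105056 0.1849493 ] [ 0.20525376 -0.0483481   0.15804198]
10.1583
0.11 14 [ 0.647 -0.042  0.134] 0.104 -25.8
0.11 33 [0.627 0.206 0.126] 0.215 70.2
0.11 12 [0.623 0.078 0.133] 0.102 47.0
0.11 42 [0.602 0.134 0.116] 0.139 69.7
0.11 14 [ 0.539 -0.101  0.134] 0.105 -98.2
0.11 14 [0.502 0.094 0.134] 0.104 119.3
0.11 13 [ 0.451 -0.015  0.136] 0.104 -169.9
0.14 13 [0.632 0.226 0.147] 0.236 70.5
0.14 163 [0.562 0.069 0.15 ] 0.067 82.5
0.16 67 [0.639 0.24  0.172] 0.252 70.0
```

View pics/t1c.png

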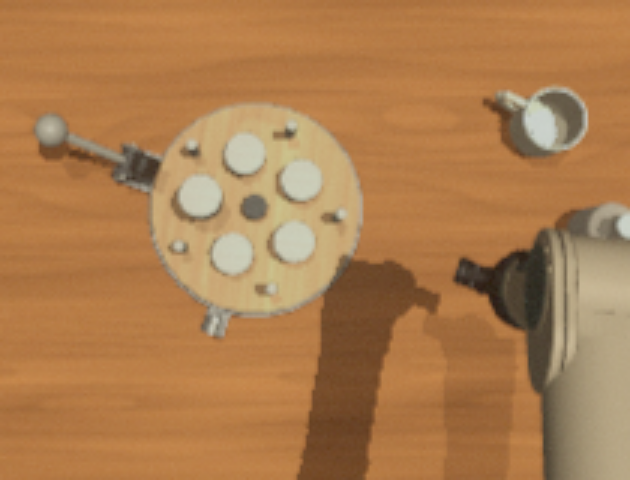

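The brake lies back: the ball is at r 0.252 on the 70° side, at (50,130) in the crop. The turntable hasn't moved, with the tall jar still at 82.5°. Next I'll cage post 2 (262.4°), sweep it to about 340.4° and grip it there.

Run:
```python
from h import *
F=160.4; a0=262.4; a1=F+180
best=None
for f in(90,-90):
    qs=[env.solve_ik(P(.105,a,.12),R(a+f)) for a in np.linspace(a0,a1,9)]
    if any(q is None for q in qs): print(f,"none"); continue
    Q=np.array(qs); m=abs(Q[:,6]).max(); print(f,Q[0].round(2),Q[-1].round(2))
    if best is None or m<best[0]: best=(m,f)
f=best[1]
env.move_gripper(.03)
env.reach(P(.105,a0,.25),R(a0+f))
print(env.servo_line(P(.105,a0,.12),v=.1,f_stop=12),env.get_contact_force(),env.get_finger_gap())
env.move_gripper(.022); print(env.get_finger_gap())
try:
    for a in np.linspace(a0,a1,10)[1:]:
        env.servo_line(P(.105,a,.12),v=.07,orientation=R(a+f))
    print(env.get_contact_force()); env.hold(.3); env.move_gripper(0); env.hold(.3)
except env.IKError as e: print("IK",e,a)
print(env.get_finger_gap(),env.get_gripper_force(),env.get_contact_force(),env.get_clock(),env.get_position(),P(.105,a1,.12))
b=shot("top","t2.png"); s=shot("scene","s2.png")
for X in(cloud(b),cloud(s)):
    m=(abs(X[...,2]-.15)<.004)&(np.linalg.norm(X[...,:2]-C,axis=-1)<.1)
    k,l,st,ce=cv2.connectedComponentsWithStats(m.astype(np.uint8))
    for i in range(1,k):
        if st[i,4]>8:
            c=np.median(X[l==i],0); d=c[:2]-C; print(st[i,4],ce[i].round(),c.round(3),np.hypot(*d).round(3),np.degrees(np.arctan2(d[1],d[0])).round(1))
h=np.hstack([cv2.resize(x["img"][y:y+140,u:u+140],(400,400)) for x,y,u in((b,130,180),(s,140,190))])
cv2.imwrite("pics/c2.png",h[:,:,::-1])
```

```text
90 [ 0.35  0.68 -0.32  1.91  0.36  0.61 -0.34] [ 0.38  0.87 -0.66  1.6   0.64  0.9   0.7 ]
-90 [ 0.72  0.87 -0.97  1.9   0.92  0.91  2.28] [-0.54  1.1   1.14  1.63 -1.08  1.16 -1.03]
False [ 0.26332287  0.80599069 -0.33622209] 0.03011689999999847
0.021791179627401597
[-0.5728464   1.44219687  0.08427338]
0.01200651312538416 58.53439271450043 [-0.42957657 -0.65905306  3.92985225] 17.8917 [ 0.65262236 -0.03232798  0.1202974 ] [ 0.65241603 -0.03222241  0.12      ]
121 [248. 215.] [0.491 0.027 0.15 ] 0.067 158.9
104 [266. 190.] [0.494 0.028 0.149] 0.064 157.1
```

View pics/c2.png

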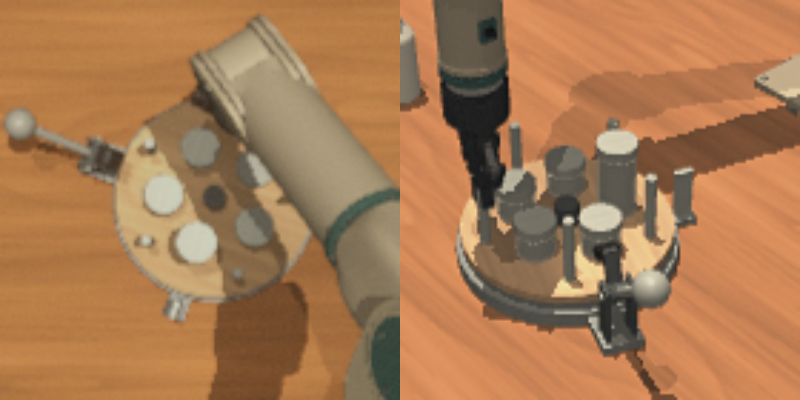

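The crops show the brake ball lying back at (20,123) on the left. The tall jar is behind the fin: its lid is at (195,243) and the fin at (178,305). The lid measures 157–159° against a fin at 159–160.5°, which is about 2 mm sideways (limit 8 mm). The post is gripped with 58 N, so I'm handing in.

Run:
```python
from h import *
env.hold(.3); print(env.get_gripper_force(),env.get_clock()); print(env.sign_off())
```

```text
58.69828462600708 18.2917
the job is handed in; nothing more can be done
None
```

I handed the job in at 18.3 s: the brake lies fully back, the tall jar is about 2 mm sideways of the front fin (limit 8 mm), and the gripper still holds post 2 with 58 N; `sign_off` returned no verdict.

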